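# Hang the wheel rim on the drip stand's gated J-hook

### The arm

A 6-joint arm with a two-finger parallel gripper is mounted at the origin on a cart in front of the work surface, level with it; the furniture and walls round the work are solid. World frame = base frame: x ahead of the robot, y to its left, z up, the work surface at z = 0. Lengths are in m, angles in rad, forces in N, time in s.
With the tool pointing down it reaches from about 0.275 to 0.825 m from the base axis. Payload 5.2 kg.
Tool frame: the origin (TCP) lies at the centre of the arm's flange, where the gripper is bolted on; the fingertips stand 186 mm ahead of it and the grasp point (between the pads) lies 167 mm ahead of it; z points along the fingers, y is the line along which they close (so a half turn about z gives the same grasp; the last joint's range is limited). The gripper opens to 93 mm and grips with 3 to 60 N. Pads are 15 mm wide; open, the fingers measure 128 mm over their backs; the gripper's body (75 mm by 188 mm) begins 65 mm behind the grasp point.
Start: joints at [0.966, 0.259, 1.535, -0, 1.348, -0.203], TCP at [0.215, 0.506, 0.405] pointing down, gripper open.
Joint ranges: [-3.14, 3.14], [-0.91, 2.08], [0.19, 2.58], [-1.22, 4.36], [0.22, 2.71], [-3.12, 3.12]. Speed limits (rad/s): [2.57, 2.57, 3.14, 3.14, 3.14, 3.14].

### API

Orientations are given as a rotation vector (axis times angle).
In Python, from bench import env, get_image, calibration gives the robot as it stands.
- The arm moves only by the shell command python3 -m creep 'ROWS' [OPENING] [FORCE]. ROWS is JSON, a list of rows, each an object with "travel": the shift along the tool's x, y, z in cm, a list of three; "delta_rot": the turn, a rotation vector about the tool's x, y, z in degrees, a list of three. In form: [{"travel": [x, y, z], "delta_rot": [rx, ry, rz]}, ...]. A call has 1 to 8 rows; each row is the pose to reach, as a shift and turn from the pose commanded when the call began, along the tool's axes at that moment; what a row does not reach only later rows make up. A row lasts 1/8 s, in which the tool goes at most 62.5 mm and 10.7 degrees, less where a joint would pass 70% of its speed; a pose out of reach is approached as far as the arm can. A call with a gripper value outside its range is refused whole. OPENING is the opening, from -1 (shut) to 1 (fully open), set as the call begins (- or left out, the last holds). The fingers move at their own pace and stop on an object; FORCE is the grip in N (left out, the last holds). Time passes only in rows, so rows that repeat a pose let the fingers close. It gives the time, the measured TCP pose, the force, the opening and the grip force at its end, in the units of the state.
- env.read_state(): the state, without advancing time (a new reading comes with each control period).
- get_image(name): name is "scene" or "top"; returns (picture, depth): 480x640x3 uint8, blue, green, red; 480x640 float32, m along the optical axis (not along the pixel's ray), 0 where there is no reading.
- calibration(name): a dict with "mtx" (3x3 intrinsics, pixels), "rvec" (rotation vector, rad) and "tvec" (3), from world to camera coordinates, as OpenCV has them. Camera axes: x right, y down, z forward; pixel columns grow to the right and rows downward; lengths in m; the calibration is good to about 2 mm. A picture is of the moment at which its call begins. calibration takes no time and is no camera call.
- env.job_done(): hands the job in; it is judged then, once.
The state is a dict: "clock": time; "joints": joint angles; "dq": joint speeds; "joint_efforts": joint torques, N m; "tool_pos": TCP position; "eef_rot": TCP orientation; "wrist_force": force on the tool from outside, world axes, zero at the start; "ft_torque": the same for the moment, N m; "width": finger opening in m; "grip_force": force on a finger pad.
Only numpy, scipy, OpenCV 4.12 (cv2) and the standard library are available. Lean on these libraries where they do the work, as an engineer would, in place of code of your own. Each camera call takes 0.05 s, during which the arm holds its last target. There are 200 camera calls.

### The job

Lift the open wheel rim (the one without spokes) out of the wooden rack and hang it on the drip stand: thread it over the point of the J-hook, press it down past the spring gate until the gate snaps shut above it, and set it lightly on the hook for a moment. Then tug it up lightly (some 5 N) against the shut gate for a moment to prove that it is caught, let it back down, and leave it hanging quietly in the hook. The surface is fresh, so work gently and never force the rim against the stand, and leave the spoked wheel standing where it is.

Things in the scene. Friction and masses are not known exactly. Their poses are not given: they have to be found in the camera images.
- rim_center (a point): centre of the open rim: dull bronze ring of 12 mm round bar, 162 mm outside, 138 inside, 0.24-0.38 kg, no spokes, three 15 mm lugs inward (bottom and 60 degrees either side of the top). x = its axle (level), z = to its top. Stands upright in either place of the rack, leaning under 2 degrees. Fingers closing along x can take the bar 30-40 degrees to one side of the top, leaving the top free for the hook
- spoked_center (a point): centre of the spoked wheel in the rack's other place: same ring with hub and five spokes; it stays there
- wheel_rack: fixed wooden rack 180 mm (x) by 200 mm (y), origin under its centre. Two places 45 mm either side of the centre along x; a wheel stands there with its axle along x on two rails, between pegs 117 mm high with 1.5 mm play each side. Draw it straight up; clear once raised 95 mm
- stand: fixed drip stand: post 14 mm thick, 289 mm high, origin at its foot on the bench; tray 16 mm high, 180 wide, reaching 175 mm to -x. A J-hook of flat strap (20 wide, 7 thick) on a clamped sleeve reaches along the stand's -x in its plane y = 0, point upward. The sleeve's height differs each time and no reading gives it: see it or feel for it. Over 18 N here mars the rim
- under_hook (a point): point on the bench plumb below the hook's seat (lowest place of the bend), 80 mm from the post; axes as the stand: the hook points to -x. The seat is 195 to 230 mm above this point. Above the seat: the point's inner side stands at x = -14 mm, flares outward over 43 mm and ends 64 mm up at x = -34; an upright, inner side x = +15, top +50 mm. Hook's underside: 7 mm below the seat
- mouth_line (a point): point on the bench below the line down which the bar's middle best passes, 5 mm nearer the hook's point than the seat. The shut gate lies level 42 mm above the seat, hinged on the upright at x = +22 mm from here; the bar slips past its end about 20 mm above the seat (bar's middle) and lies with its middle 6 mm above the seat. There it has about 28 mm of play up to the shut gate
- gate (a joint): angle of the hook's spring gate: 0 = shut, level; about 1.0 when the rim has pressed it down into the hook; it cannot open upward. Spring 0.18 N m/rad, preload 0.02 N m: pressing the rim past takes 5 to 11 N in all, more than its weight, so a rim let go too early stays on the half-open gate. Then it snaps shut above the rim

How it is judged:
On the way, in this order (a step that is already met when the one before it is completed fails the run):
1. the rim is lifted clear of the rack by the gripper (z of rim_center in the frame of wheel_rack above 0.2012 m and contact force between the fingers and rim above 1 N), for 0.1 s.
2. the rim presses the gate open (value of joint gate above 0.6 rad and contact force between rim and stand above 0.5 N), for 0.02 s.
3. the gate has snapped shut and the rim rests in the hook, lightly, with 0.8 to 10 N (value of joint gate below 0.05 rad and contact force between rim and stand between 0.8 and 10 N and contact force between rim and gate_c0 below 0.1 N and contact force between rim and gate_c1 below 0.1 N), for 0.4 s.
4. the gripper tugs the rim up against the shut gate, lightly, with 1.5 to 10 N (value of joint gate below 0.05 rad and (contact force between rim and gate_c0 above 1.5 N or contact force between rim and gate_c1 above 1.5 N) and contact force between rim and stand below 10 N and contact force between the fingers and rim above 1 N), for 0.3 s.
At the end, for the whole second after the job is handed in: The rim hangs by its weight in the hook under the shut gate (below 0.05 rad, not touching it), released and all but still (under 120 mm/s), its centre under the seat within 20 mm along the hook and 35 mm sideways; the spoked wheel is within 20 mm of its start (value of joint gate below 0.05 rad and contact force between rim and stand above 1.5 N and contact force between rim and gate_c0 below 0.1 N and contact force between rim and gate_c1 below 0.1 N and x of rim_center in the frame of stand between -0.1 and -0.06 m and y of rim_center in the frame of stand between -0.035 and 0.035 m and height (world z) of rim_center above 0.1 m and linear speed of rim below 0.12 m/s and distance of spoked_center from where it was at the start of the episode below 0.02 m).
It fails at once if the rim is forced against the stand, hook or gate with more than 18 N (contact force between rim and stand above 18 N).
It fails at once if the spoked wheel is moved by more than 20 mm (distance of spoked_center from where it was at the start of the episode above 0.02 m).
It fails at once if the robot itself presses on the stand with more than 25 N (contact force between any of the fingers, the arm and stand above 25 N).
It also fails if it takes over 67 s, if anything falls off the work surface, if the arm or the gripper's body presses on something with over 40 N, if the wrist force passes 120 N, or if a joint passes its speed limit or range.

## Working session

There is one attempt and no reset: what is moved stays moved. The work goes in short steps, Python scripts to look and compute and a shell command to move; the robot and the scene stay as the last step left them, time stands still between calls to the robot, and variables do not carry over. Pictures are saved under pics/ and viewed, at most 10 in all, crops included, and the job is handed in when it is done.

```bash
ls; mkdir -p pics; cat > h.py <<'E'
import numpy as np, cv2
from bench import env,get_image,calibration
from scipy.spatial.transform import Rotation as R
def cloud(name):
    im,d=get_image(name);c=calibration(name);K=np.array(c["mtx"]);Rm=cv2.Rodrigues(np.array(c["rvec"],float))[0];t=np.array(c["tvec"],float).ravel()
    v,u=np.mgrid[:480,:640]
    P=np.stack([(u-K[0,2])/K[0,0]*d,(v-K[1,2])/K[1,1]*d,d],-1)
    W=(P-t)@Rm
    W[d==0]=np.nan
    return im,d,W
E
python3 - <<'E'
from h import *
for n in("scene","top"):
    im,d,W=cloud(n);cv2.imwrite(f"pics/{n}0.png",im);np.savez(f"/tmp/{n}0.npz",im=im,W=W)
    c=calibration(n);Rm=cv2.Rodrigues(np.array(c["rvec"],float))[0];print(n,-Rm.T@np.array(c["tvec"]).ravel(),Rm[2],np.array(c["mtx"])[0,0])
s=env.read_state();print(s)
print(R.from_rotvec(s["eef_rot"]).as_matrix())
E
```

```text
pics
scene [0.28111137 0.52160992 0.79374079] [ 0.32711039 -0.59371124 -0.73519097] 499.64333216809064
top [0.39735791 0.02651375 1.01625713] [ 0.20446024 -0.00880747 -0.97883525] 435.54861601668694
{'clock': 0.1, 'joints': array([ 9.66172608e-01,  2.59259542e-01,  1.53595986e+00, -1.24544450e-05,
        1.34800017e+00, -2.02777763e-01]), 'dq': array([-7.31272705e-04, -2.43762472e-03, -4.72659650e-03, -3.90038408e-05,
       -7.55917576e-04,  9.48727414e-05]), 'joint_efforts': array([ 1.57036462e-03, -4.38213372e+01, -2.84645462e+01,  7.20707187e-02,
        3.63556040e-02, -8.77404091e-05]), 'tool_pos': array([0.21497347, 0.50604036, 0.40401182]), 'eef_rot': array([-6.26849920e-01, -3.07777729e+00,  2.35715362e-03]), 'wrist_force': array([-0.17398924,  1.07748151,  0.48516707]), 'ft_torque': array([ 0.00921108,  0.00495483, -0.01157944]), 'grip_force': 0.0, 'width': 0.09332185224066974}
[[-9.20341512e-01  3.91114644e-01 -9.14834663e-04]
 [ 3.91115586e-01  9.20340583e-01 -1.34539952e-03]
 [ 3.15754014e-04 -1.59603312e-03 -9.99998676e-01]]
```

View pics/scene0.png

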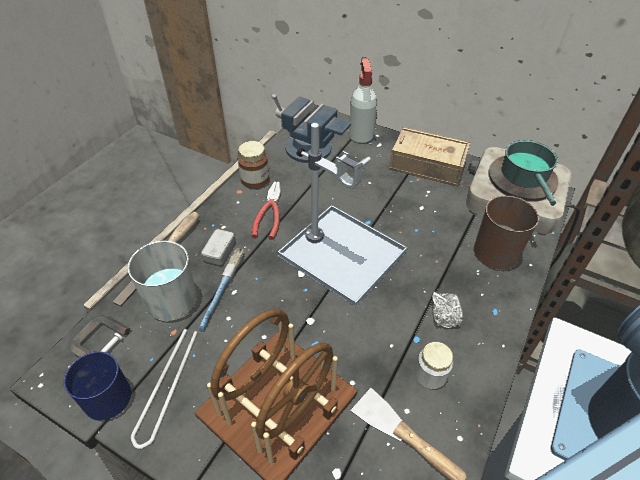

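View pics/top0.png

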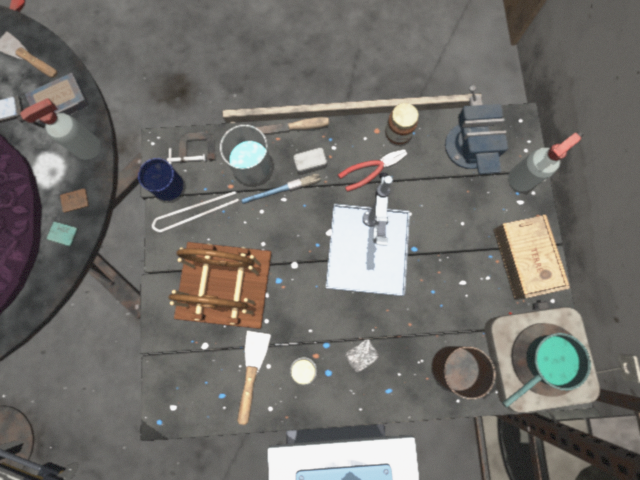

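Scene picture: the open rim is the far/left wheel (≈250,355) and the spoked one is at (300,390). The stand post is at (315,185) with its hook pointing right (≈350,165). In the top view the open rim is at (215,257), the spoked wheel at (210,300), and the post at (387,183) with the hook pointing down-image (toward the robot).

```bash
python3 - <<'E'
from h import *
for n in("top","scene"):
    z=np.load(f"/tmp/{n}0.npz");im=z["im"];W=z["W"]
    hsv=cv2.cvtColor(im,cv2.COLOR_BGR2HSV)
    Z=W[...,2]
    fin=np.isfinite(Z)
    print(n)
    # tray: bright and low
    # tray (bluish white)
    box=(slice(200,300),slice(320,415)) if n=="top" else (slice(200,305),slice(270,412))
    m=np.zeros(Z.shape,bool);m[box]=True
    tr=m&(hsv[...,2]>170)&(hsv[...,1]<60)&fin&(Z<0.03)
    r=cv2.minAreaRect(W[tr][:,:2].astype(np.float32)*1000);print("tray",tr.sum(),r,np.median(Z[tr]))
    # above 0.16 in stand region
    x,y=W[...,0],W[...,1]
    c=np.array(r[0])/1000
    st=fin&(abs(x-c[0])<0.2)&(abs(y-c[1])<0.13)&(Z>0.10)&(Z<0.32)
    P=W[st];print("stand pts",len(P))
    for lo in np.arange(.1,.31,.02):
        q=P[(P[:,2]>=lo)&(P[:,2]<lo+.02)]
        if len(q):print(round(lo,2),len(q),q.min(0).round(3),np.median(q,0).round(3),q.max(0).round(3))
    # rack/wheels
    box=(slice(235,335),slice(160,280)) if n=="top" else (slice(300,480),slice(190,360))
    m=np.zeros(Z.shape,bool);m[box]=True
    w=m&fin&(Z>0.145)&(Z<.25)
    P=W[w];k,lab,st_,cen=cv2.connectedComponentsWithStats(w.astype(np.uint8))
    for i in range(1,k):
        if st_[i,4]>15:
            q=W[lab==i];print("wheel",st_[i,4],q.min(0).round(3),np.median(q,0).round(3),q.max(0).round(3), cv2.fitLine(q[:,:2].astype(np.float32),2,0,.01,.01).ravel().round(3))
    b=m&fin&(Z<0.03)&(hsv[...,1]>90)&(hsv[...,2]>50)
    r=cv2.minAreaRect(W[b][:,:2].astype(np.float32)*1000);print("rack",b.sum(),r,np.median(Z[b]))
E
```

```text
top
tray 5860 ((581.3740234375, -95.6567611694336), (199.6588592529297, 226.60159301757812), 80.50994873046875) 0.003337244704590698
stand pts 904
0.1 11 [ 0.635 -0.107  0.103] [ 0.637 -0.102  0.109] [ 0.643 -0.1    0.115]
0.12 13 [ 0.636 -0.105  0.12 ] [ 0.638 -0.101  0.128] [ 0.646 -0.1    0.14 ]
0.14 6 [ 0.637 -0.102  0.142] [ 0.639 -0.101  0.148] [ 0.642 -0.1    0.156]
0.16 3 [ 0.64  -0.1    0.162] [ 0.642 -0.1    0.163] [ 0.643 -0.1    0.165]
0.2 319 [ 0.545 -0.12   0.2  ] [ 0.611 -0.1    0.217] [ 0.68  -0.081  0.22 ]
0.22 141 [ 0.544 -0.12   0.22 ] [ 0.636 -0.103  0.229] [ 0.678 -0.081  0.239]
0.24 240 [ 0.543 -0.112  0.24 ] [ 0.573 -0.095  0.25 ] [ 0.643 -0.081  0.26 ]
0.26 112 [ 0.529 -0.113  0.26 ] [ 0.539 -0.093  0.267] [ 0.644 -0.079  0.279]
0.28 59 [ 0.635 -0.113  0.28 ] [ 0.64  -0.106  0.289] [ 0.648 -0.101  0.292]
wheel 445 [0.535 0.167 0.145] [0.551 0.229 0.182] [0.568 0.31  0.197] [0.17  0.985 0.551 0.231]
wheel 452 [0.448 0.182 0.145] [0.462 0.243 0.183] [0.48  0.326 0.194] [0.175 0.985 0.463 0.245]
rack 4316 ((505.9395446777344, 232.42758178710938), (226.89637756347
[... 614 characters left out ...]
0.542 -0.122  0.2  ] [ 0.603 -0.098  0.214] [ 0.68  -0.081  0.22 ]
0.22 305 [ 0.541 -0.118  0.22 ] [ 0.59  -0.099  0.229] [ 0.678 -0.082  0.24 ]
0.24 308 [ 0.537 -0.113  0.24 ] [ 0.576 -0.095  0.249] [ 0.646 -0.081  0.26 ]
0.26 138 [ 0.529 -0.112  0.26 ] [ 0.636 -0.102  0.267] [ 0.647 -0.079  0.279]
0.28 58 [ 0.635 -0.116  0.28 ] [ 0.641 -0.106  0.287] [ 0.648 -0.101  0.289]
wheel 918 [0.536 0.166 0.145] [0.554 0.251 0.178] [0.571 0.309 0.194] [0.186 0.983 0.553 0.246]
wheel 997 [0.448 0.182 0.145] [0.466 0.265 0.179] [0.483 0.325 0.193] [0.19  0.982 0.466 0.265]
rack 7663 ((526.7027587890625, 228.56100463867188), (282.942138671875, 287.541259765625), 34.334510803222656) 0.013523157054278674
```

```bash
python3 - <<'E'
from h import *
for n in("top","scene"):
    z=np.load(f"/tmp/{n}0.npz");W=z["W"];x,y,Z=W[...,0],W[...,1],W[...,2]
    st=np.isfinite(Z)&(abs(x-.59)<.12)&(abs(y+.1)<.06)&(Z>.18)&(Z<.3)
    P=W[st]
    cap=P[P[:,2]>.284];post=(cap[:,:2].min(0)+cap[:,:2].max(0))/2
    a=P[(P[:,0]<.61)]
    l=cv2.fitLine(a[:,:2].astype(np.float32),2,0,.01,.01).ravel()
    print(n,"cap",post,np.median(cap[:,:2],0),"line",l,"yaw",np.degrees(np.arctan(l[1]/l[0])))
    tip=P[(P[:,0]<.56)];print("tip ymid",(tip[:,1].min()+tip[:,1].max())/2, [np.round((q[:,1].min(),q[:,1].max()),3) for q in [P[(P[:,0]>=c)&(P[:,0]<c+.01)] for c in np.arange(.52,.62,.01)] if len(q)])
    post=np.array([.642,-.106]);yaw=np.arctan2(post[1]+.0945,post[0]-.541)  # provisional
    c,s=np.cos(yaw),np.sin(yaw);print("yaw",np.degrees(yaw))
    d=P[:,:2]-post;X=d@[c,s];Y=d@[-s,c]
    for lo in np.arange(-.13,.045,.006):
        k=(X>=lo)&(X<lo+.006)
        if k.any():
            print(f"X{lo:.3f} Y{Y[k].min():.3f} {Y[k].max():.3f}", "Zhist",dict(zip(*[v.tolist() for v in np.unique((P[k,2]*250).astype(int)*4,return_counts=True)])))
E
```

```text
top cap [ 0.6413949  -0.10693011] [ 0.64111362 -0.10696261] line [ 0.9834368  -0.18125132  0.56866074 -0.09346413] yaw -10.442654
tip ymid -0.09059410727197012 [array([-0.096, -0.091]), array([-0.099, -0.079]), array([-0.1 , -0.08]), array([-0.102, -0.082]), array([-0.101, -0.084]), array([-0.11 , -0.085]), array([-0.107, -0.084]), array([-0.109, -0.089]), array([-0.112, -0.09 ]), array([-0.112, -0.093])]
yaw -6.495801845417635
X-0.118 Y-0.003 0.014 Zhist {264: 7, 268: 4}
X-0.112 Y-0.005 0.015 Zhist {264: 21, 268: 20}
X-0.106 Y-0.005 0.014 Zhist {220: 1, 224: 1, 232: 1, 240: 1, 260: 19, 264: 8}
X-0.100 Y-0.005 0.014 Zhist {212: 1, 216: 2, 228: 2, 232: 1, 244: 2, 248: 3, 252: 7, 256: 10, 260: 4}
X-0.094 Y-0.004 0.013 Zhist {204: 1, 208: 2, 244: 1, 248: 20, 252: 2}
X-0.088 Y-0.006 0.013 Zhist {204: 11, 244: 4, 248: 21}
X-0.082 Y-0.004 0.013 Zhist {200: 4, 204: 9, 244: 4, 248: 20, 252: 1}
X-0.076 Y-0.004 0.013 Zhist {200: 1, 204: 12, 208: 2, 244: 6, 248: 19}
X-0.070 Y-0.011 0.013 Zhist {204: 4, 208: 10, 212: 1, 216: 3, 224: 1, 232: 5, 240: 3, 244: 5, 248: 29, 252: 8}
X-0.064 Y-0.011 0.0
[... 3553 characters left out ...]
 5, 236: 7, 240: 3, 244: 6, 248: 7, 252: 6, 256: 7, 260: 7, 264: 6, 268: 6, 272: 6, 276: 6, 280: 7, 284: 10, 288: 7}
X0.002 Y-0.010 0.010 Zhist {180: 1, 184: 2, 188: 1, 192: 1, 196: 3, 200: 4, 204: 3, 208: 4, 212: 3, 216: 5, 220: 2, 224: 5, 228: 8, 232: 2, 236: 2, 240: 1, 244: 1, 248: 1, 252: 2, 256: 1, 260: 2, 264: 2, 268: 2, 272: 2, 276: 2, 280: 2, 284: 11, 288: 1}
X0.008 Y-0.005 0.005 Zhist {220: 1, 224: 1, 228: 6}
X0.014 Y-0.003 0.001 Zhist {208: 1, 212: 5, 216: 2}
X0.020 Y-0.004 -0.001 Zhist {208: 1, 212: 7, 216: 3}
X0.026 Y-0.013 0.004 Zhist {204: 3, 208: 6, 212: 11, 216: 8, 220: 3}
X0.032 Y-0.012 0.005 Zhist {204: 1, 208: 4, 212: 5, 216: 10, 220: 10}
X0.038 Y0.003 0.003 Zhist {212: 1}
```

```bash
python3 - <<'E'
import cv2
a=cv2.imread("pics/scene0.png")[140:200,290:380];cv2.imwrite("pics/hook.png",cv2.resize(a,(720,480),interpolation=cv2.INTER_CUBIC))
E
```

```text
(no output)
```

View pics/hook.png

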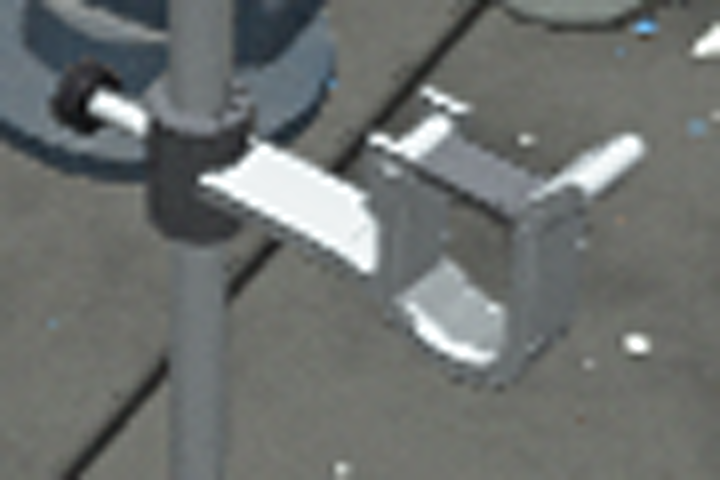

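Crop: the seat bend is at about (450,330), the shut gate is level from the upright (440,140) to the point side (530,200), and the point's tip is at (630,150). From the depth points, the seat is at z≈0.205. The stand and rack are both yawed about -10°.

```bash
cat >> h.py <<'E'
Y0=np.radians(-10.1)
u=np.array([np.cos(Y0),np.sin(Y0),0]);v=np.array([-u[1],u[0],0]);k=np.array([0,0,1.])
def orient(t):
    t=np.radians(t);z=-np.sin(t)*v-np.cos(t)*k
    return np.stack([np.cross(u,z),u,z],1)
def rel(tcp,Rt):
    s=env.read_state();R0=R.from_rotvec(s["eef_rot"]).as_matrix()
    return (R0.T@(tcp-s["tool_pos"])*100).round(2),np.degrees(R.from_matrix(R0.T@Rt).as_rotvec()).round(1)
E
python3 - <<'E'
from h import *
from scipy.optimize import least_squares
for n in("top","scene"):
    W=np.load(f"/tmp/{n}0.npz")["W"].reshape(-1,3);W=W[np.isfinite(W[:,2])]
    c=np.array([.552,.238]);d=W[:,:2]-c;a=d@u[:2];b=d@v[:2]
    q=(abs(a)<.012)&(abs(b)<.1)&(W[:,2]>.13)&(W[:,2]<.23);b,z,a=b[q],W[q,2],a[q]
    f=least_squares(lambda p:np.hypot(b-p[0],z-p[1])-p[2],[0,.11,.078],loss="soft_l1",f_scale=.002);print(n,q.sum(),f.x,np.median(a),z.max())
    f=least_squares(lambda p:np.hypot(b-p[0],z-p[1])-.078,[0,.11],loss="soft_l1",f_scale=.002);print(f.x)
c=np.array([.552,.238,.110]);g=c+.075*(np.sin(np.radians(36))*v+np.cos(np.radians(36))*k)
Rt=orient(28)
for back in(.10,0):
    t=g-Rt[:,2]*(.167+back);print(t,rel(t,Rt))
E
```

```text
top 477 [0.0003008  0.11254837 0.07814698] -0.0003573298377180879 0.1972142371704411
[0.00027422 0.11271725]
scene 1064 [0.00075674 0.11705428 0.07271779] -0.0010701327055096161 0.19393353650179218
[-0.00021016  0.1109755 ]
[0.58171288 0.40480713 0.40642328] (array([-37.71,   5.03,  -0.26]), array([ 18.7, -23.6,  75.5]))
[0.57347991 0.35858751 0.31812852] (array([-38.76,   0.46,   8.58]), array([ 18.7, -23.6,  75.5]))
```

```bash
python3 -m creep '[{"travel":[-37.7,5.0,-0.3],"delta_rot":[18.7,-23.6,75.5]},{"travel":[-37.7,5.0,-0.3],"delta_rot":[18.7,-23.6,75.5]},{"travel":[-37.7,5.0,-0.3],"delta_rot":[18.7,-23.6,75.5]},{"travel":[-37.7,5.0,-0.3],"delta_rot":[18.7,-23.6,75.5]},{"travel":[-37.7,5.0,-0.3],"delta_rot":[18.7,-23.6,75.5]},{"travel":[-37.7,5.0,-0.3],"delta_rot":[18.7,-23.6,75.5]},{"travel":[-37.7,5.0,-0.3],"delta_rot":[18.7,-23.6,75.5]},{"travel":[-37.7,5.0,-0.3],"delta_rot":[18.7,-23.6,75.5]}]' 0.3 50
cat > g.py <<'E'
from h import *
c=np.array([.552,.238,.110]);g=c+.075*(np.sin(np.radians(36))*v+np.cos(np.radians(36))*k)
Rt=orient(28)
for back in(.10,.03,0):
    t=g-Rt[:,2]*(.167+back);print(t,rel(t,Rt))
s=env.read_state();print(s["clock"],s["joints"].round(2),s["wrist_force"].round(2),s["width"])
E
python3 g.py
```

```text
clock: 1.1
tool_pos: [0.5831, 0.4039, 0.4058]
eef_rot: [2.136, 1.777, -0.534]
wrist_force: [-0.3, 0.5, -0.5]
width: 0.0602
grip_force: 0.0
[0.58171288 0.40480713 0.40642328] (array([ 0.02, -0.15, -0.09]), array([-0.1,  0.1, -0.4]))
[0.5759498  0.37245339 0.34461695] (array([ 0.03, -0.13,  6.91]), array([-0.1,  0.1, -0.4]))
[0.57347991 0.35858751 0.31812852] (array([ 0.04, -0.13,  9.91]), array([-0.1,  0.1, -0.4]))
1.1 [ 0.54  0.69  0.9  -0.38  1.87  0.67] [-0.29  0.47 -0.49] 0.060241002574598794
```

```bash
python3 -m creep '[{"travel":[0.04,-0.13,4],"delta_rot":[0,0,-0.4]},{"travel":[0.04,-0.13,7],"delta_rot":[0,0,-0.4]},{"travel":[0.04,-0.13,8.5],"delta_rot":[0,0,-0.4]},{"travel":[0.04,-0.13,9.9],"delta_rot":[0,0,-0.4]},{"travel":[0.04,-0.13,9.9],"delta_rot":[0,0,-0.4]}]'
python3 - <<'E'
from h import *
im,d=get_image("scene");cv2.imwrite("pics/s1.png",cv2.resize(im[250:480,180:450],(800,600*230*800//270//600//1 if 0 else 600)))
E
python3 g.py
```

```text
clock: 1.72
tool_pos: [0.5723, 0.3595, 0.3196]
eef_rot: [2.126, 1.792, -0.532]
wrist_force: [-0.5, 0.3, -0.5]
width: 0.0606
grip_force: 0.0
[0.58171288 0.40480713 0.40642328] (array([ 0.03,  0.13, -9.75]), array([ 0.1, -0.1,  0.3]))
[0.5759498  0.37245339 0.34461695] (array([ 0.02,  0.12, -2.75]), array([ 0.1, -0.1,  0.3]))
[0.57347991 0.35858751 0.31812852] (array([0.01, 0.12, 0.25]), array([ 0.1, -0.1,  0.3]))
1.775 [ 0.5   0.66  1.15 -0.38  1.64  0.7 ] [-0.43  0.3   0.06] 0.06036004544444867
```

View pics/s1.png

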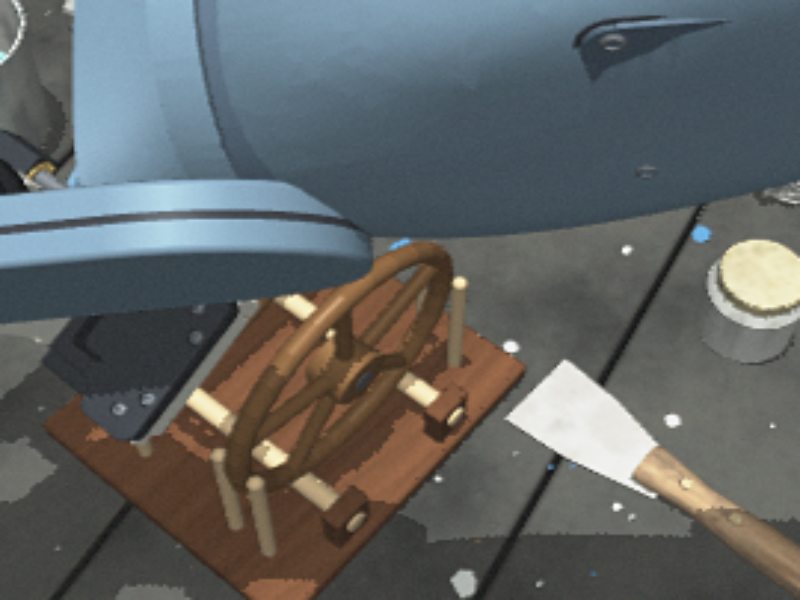

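The arm hides the open rim; the spoked wheel stands undisturbed at (340,370). I'll close on the bar.

```bash
python3 -m creep '[{"travel":[0,0.12,0.2],"delta_rot":[0,0,0.3]},{"travel":[0,0.12,0.2],"delta_rot":[0,0,0.3]}]' && python3 -m creep '[{"travel":[0,0,0]},{"travel":[0,0,0]},{"travel":[0,0,0]},{"travel":[0,0,0]},{"travel":[0,0,0]},{"travel":[0,0,0]}]' -1 55; python3 g.py
```

```text
clock: 2.02
tool_pos: [0.5735, 0.3588, 0.3189]
eef_rot: [2.13, 1.786, -0.527]
wrist_force: [0.2, -0.3, -0.1]
width: 0.0602
grip_force: 0.0
[0.58171288 0.40480713 0.40642328] (array([ 0.03,  0.02, -9.92]), array([ 0.1, -0.1,  0. ]))
[0.5759498  0.37245339 0.34461695] (array([ 0.02,  0.  , -2.92]), array([ 0.1, -0.1,  0. ]))
[0.57347991 0.35858751 0.31812852] (array([ 0.01, -0.  ,  0.08]), array([ 0.1, -0.1,  0. ]))
2.025 [ 0.49  0.66  1.16 -0.38  1.63  0.71] [ 0.19 -0.26 -0.05] 0.06018612566544345invalid input at $[0]: expected keys travel, delta_rot
```

```bash
python3 -m creep '[{"travel":[0,0,0],"delta_rot":[0,0,0]},{"travel":[0,0,0],"delta_rot":[0,0,0]},{"travel":[0,0,0],"delta_rot":[0,0,0]},{"travel":[0,0,0],"delta_rot":[0,0,0]},{"travel":[0,0,0],"delta_rot":[0,0,0]},{"travel":[0,0,0],"delta_rot":[0,0,0]}]' -1 55; python3 - <<'E'
from h import *
Rm=R.from_rotvec(env.read_state()["eef_rot"]).as_matrix()
print((Rm.T@k).round(4),(Rm.T@u).round(3),(Rm.T@v).round(3))
E
```

```text
clock: 2.78
tool_pos: [0.5734, 0.3586, 0.3183]
eef_rot: [2.13, 1.786, -0.529]
wrist_force: [-0.4, 0.9, 0.1]
width: 0.0111
grip_force: 55.0
[-4.683e-01  6.000e-04 -8.836e-01] [-0.001  1.     0.001] [ 0.884  0.001 -0.468]
```

```bash
python3 -m creep '[{"travel":[-0.47,0,-0.88],"delta_rot":[0,0,0]},{"travel":[-1.4,0,-2.65],"delta_rot":[0,0,0]},{"travel":[-2.8,0,-5.3],"delta_rot":[0,0,0]},{"travel":[-4.2,0,-7.95],"delta_rot":[0,0,0]},{"travel":[-5.6,0,-10.6],"delta_rot":[0,0,0]},{"travel":[-7.0,0,-13.3],"delta_rot":[0,0,0]},{"travel":[-7.0,0,-13.3],"delta_rot":[0,0,0]},{"travel":[-7.0,0,-13.3],"delta_rot":[0,0,0]}]'; python3 - <<'E'
from h import *
for n in("scene","top"):
    im,d,W=cloud(n);cv2.imwrite(f"pics/{n}2.png",im);np.savez(f"/tmp/{n}2.npz",im=im,W=W)
E
```

```text
clock: 3.78
tool_pos: [0.5731, 0.3591, 0.468]
eef_rot: [2.13, 1.787, -0.53]
wrist_force: [-0.1, 0.3, -2.1]
width: 0.0109
grip_force: 55.0
```

View pics/scene2.png

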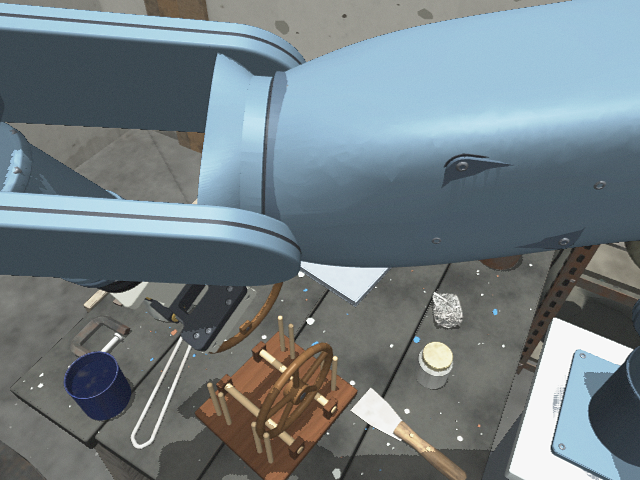

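View pics/top2.png

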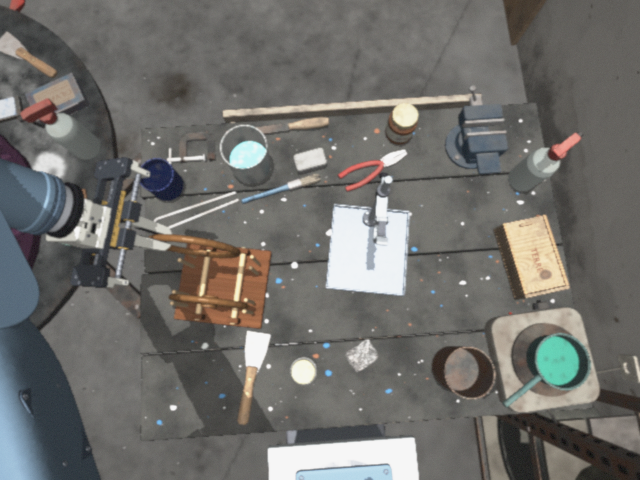

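The rim is held clear of the rack: scene (255,320), top (205,245). The spoked wheel is unmoved. In the top view the rim runs left-right, clear of the arm, so I can measure it there.

```bash
cat > rim.py <<'E'
from h import *
import sys
from scipy.optimize import least_squares
def rim(W,im,c0):
    hsv=cv2.cvtColor(im,cv2.COLOR_BGR2HSV)
    col=(hsv[...,0]<20)&(hsv[...,1]>80)
    a=(W-c0)@u;b=(W-c0)@v;z=W[...,2]-c0[2]
    m=col&(abs(a)<.03)&(np.hypot(b,z)<.1)&(np.hypot(b,z)>.05)
    n,lab,st,_=cv2.connectedComponentsWithStats(m.astype(np.uint8))
    q=m; P=W[q]; 
    # camera-facing surface -> torus distance fit
    def torus(p):
        nrm=u+p[3]*v+p[4]*k;nrm/=np.linalg.norm(nrm)
        d=P-(c0+p[:3]);h=d@nrm;r=np.linalg.norm(d-np.outer(h,nrm),axis=1)
        return np.hypot(r-.075,h)-.006
    f=least_squares(torus,[0,0,0,0,0],loss="soft_l1",f_scale=.002)
    return q.sum(),c0+f.x[:3],np.degrees(f.x[3:]),np.median(abs(f.fun)), (b[q].min(),b[q].max(),z[q].min(),z[q].max())
if __name__=="__main__":
    z=np.load("/tmp/top2.npz");n,c,t,e,ext=rim(z["W"],z["im"],np.array([.552,.238,.26]));print(n,c,t,e,ext)
    z=np.load("/tmp/scene2.npz");print(rim(z["W"],z["im"],np.array([.552,.238,.26])))
    z=np.load("/tmp/top0.npz");print(rim(z["W"],z["im"],np.array([.552,.238,.11])))
    s=env.read_state();Rm=R.from_rotvec(s["eef_rot"]).as_matrix();print("centre in tool",Rm.T@(c-s["tool_pos"]),s["tool_pos"])
E
python3 rim.py
```

```text
1015 [0.5508175  0.24105094 0.25911218] [-0.12396554  0.17239451] 0.0005989811741539727 (np.float64(-0.07811270331190227), np.float64(0.06311480948161267), np.float64(-0.07740413123470888), np.float64(0.08117146405752396))
(np.int64(759), array([0.55153433, 0.23817327, 0.26054735]), array([-0.28242338,  0.89746695]), np.float64(0.0008691612381473372), (np.float64(-0.06991845041490574), np.float64(0.06935779855073604), np.float64(-0.07739824812653223), np.float64(-0.028175388064750062)))
(np.int64(1357), array([0.55102626, 0.238168  , 0.10829022]), array([ 0.37716882, -1.44999349]), np.float64(0.003478081507031633), (np.float64(-0.07971814376993494), np.float64(0.07517769912851983), np.float64(-0.09942550516309046), np.float64(0.08721423717044109)))
centre in tool [-0.00843996 -0.00110388  0.23982454] [0.57324107 0.35903988 0.46687179]
```

```bash
python3 -m creep '[{"travel":[-4,0,1],"delta_rot":[0,0,0]},{"travel":[-9,0,3],"delta_rot":[0,0,0]},{"travel":[-14,0,5],"delta_rot":[0,0,0]},{"travel":[-19,0,7.5],"delta_rot":[0,0,0]},{"travel":[-24,0,10],"delta_rot":[0,0,0]},{"travel":[-28.2,0,12],"delta_rot":[0,0,0]},{"travel":[-30.2,0,12.6],"delta_rot":[0,0,0]},{"travel":[-30.2,0,12.6],"delta_rot":[0,0,0]}]'; python3 -m creep '[{"travel":[0,0,0],"delta_rot":[0,0,0]},{"travel":[0,0,0],"delta_rot":[0,0,0]}]'
cat > look.py <<'E'
from rim import *
import sys
tag=sys.argv[1];Rr=R.from_rotvec(env.read_state()["eef_rot"]).as_matrix();s=env.read_state()
c0=s["tool_pos"]+Rr@np.array([-.0084,-.0011,.2398])
M=np.array([.5578,-.0921,0])
print("pred",c0,s["wrist_force"].round(2),s["ft_torque"].round(2),s["clock"])
for n in("top","scene"):
    im,d,W=cloud(n);cv2.imwrite(f"pics/{n}{tag}.png",im)
    N,c,t,e,ext=rim(W,im,c0);print(n,N,c.round(4),t.round(2),e.round(4),"to mouth u,v:",((M-c)@u).round(4),((M-c)@v).round(4),"bar z",c[2]+.075)
np.set_printoptions(suppress=True)
print("up in tool",(Rr.T@k).round(3),"u",(Rr.T@u).round(3),"v",(Rr.T@v).round(3))
E
python3 look.py 3
```

```text
clock: 4.88
tool_pos: [0.5163, 0.0373, 0.4985]
eef_rot: [2.133, 1.784, -0.53]
wrist_force: [0.2, 0.8, -3.0]
width: 0.0106
grip_force: 55.0
clock: 5.12
tool_pos: [0.5168, 0.0394, 0.4982]
eef_rot: [2.129, 1.788, -0.529]
wrist_force: [-0.3, -0.3, -3.0]
width: 0.011
grip_force: 55.0
pred [ 0.49500103 -0.07828867  0.29025   ] [-0.33 -0.3  -3.04] [ 0.52 -0.    0.01] 5.125
top 713 [ 0.4957 -0.0779  0.2894] [0.26 0.39] 0.0006 to mouth u,v: 0.0636 -0.0031 bar z 0.3643981456662622
scene 967 [ 0.4961 -0.0811  0.2895] [0.22 0.27] 0.0007 to mouth u,v: 0.0627 -0.0 bar z 0.36450763289608284
up in tool [-0.468 -0.    -0.884] u [-0.003  1.     0.001] v [ 0.884  0.003 -0.468]
```

```bash
python3 -m creep '[{"travel":[0,2,0],"delta_rot":[0,0,0]},{"travel":[-0.1,4,0.1],"delta_rot":[0,0,0]},{"travel":[-0.1,6,0.1],"delta_rot":[0,0,0]},{"travel":[-0.1,6.3,0.1],"delta_rot":[0,0,0]},{"travel":[1,6.3,2.2],"delta_rot":[0,0,0]},{"travel":[2.2,6.3,4.4],"delta_rot":[0,0,0]},{"travel":[3.3,6.3,6.6],"delta_rot":[0,0,0]},{"travel":[3.3,6.3,6.6],"delta_rot":[0,0,0]}]'; python3 -m creep '[{"travel":[0,0,0],"delta_rot":[0,0,0]}]'; python3 look.py 4; python3 -c "
import cv2
a=cv2.imread('pics/top4.png')[130:280,320:470];b=cv2.imread('pics/scene4.png')[120:270,270:420]
cv2.imwrite('pics/c4.png',cv2.resize(cv2.hconcat([a,b]),(800,400),interpolation=2))"
```

```text
clock: 6.22
tool_pos: [0.5776, 0.026, 0.4231]
eef_rot: [2.13, 1.789, -0.533]
wrist_force: [0.6, 0.7, -2.2]
width: 0.0109
grip_force: 55.0
clock: 6.35
tool_pos: [0.5784, 0.0257, 0.4262]
eef_rot: [2.129, 1.785, -0.527]
wrist_force: [0.1, 0.5, -2.4]
width: 0.0109
grip_force: 55.0
pred [ 0.5569944  -0.09210185  0.21823074] [ 0.08  0.49 -2.35] [ 0.51 -0.1   0.02] 6.35
top 679 [ 0.5511 -0.0839  0.2265] [-4.24 -6.08] 0.0016 to mouth u,v: 0.0081 -0.0069 bar z 0.3014862259052826
scene 978 [ 0.5486 -0.092   0.2173] [-3.66 -6.41] 0.0009 to mouth u,v: 0.0091 0.0015 bar z 0.2922714891133006
up in tool [-0.468  0.002 -0.884] u [-0.     1.     0.003] v [ 0.884  0.002 -0.468]
```

View pics/c4.png

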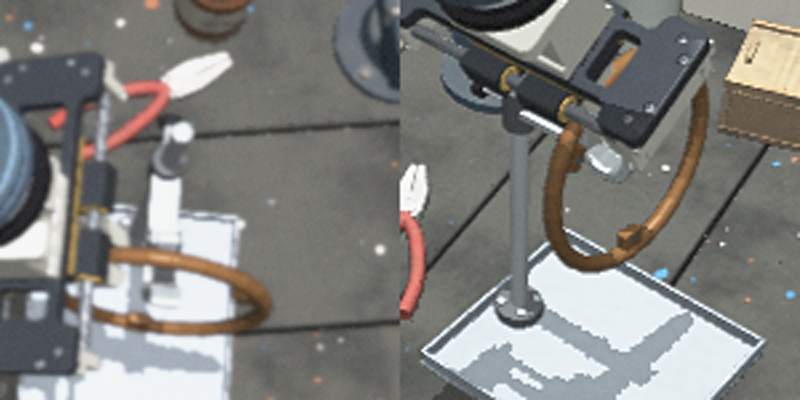

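The picture shows the rim's top bar over the hook. It has swung about 7° round the bar axis in the pads (bottom toward the robot), because the bar rolled as I moved forward. I'll turn the tool back about its x axis through the grasp point, slowly.

```bash
python3 -m creep '[{"travel":[0,-0.2,0],"delta_rot":[-0.7,0,0]},{"travel":[0,-0.61,0.02],"delta_rot":[-2.1,0,0]},{"travel":[0,-1.02,0.03],"delta_rot":[-3.5,0,0]},{"travel":[0,-1.43,0.06],"delta_rot":[-4.9,0,0]},{"travel":[0,-1.83,0.1],"delta_rot":[-6.3,0,0]},{"travel":[0,-2.04,0.12],"delta_rot":[-7,0,0]},{"travel":[0,-2.04,0.12],"delta_rot":[-7,0,0]}]'; python3 look.py 5
```

```text
clock: 7.32
tool_pos: [0.5579, 0.0285, 0.424]
eef_rot: [2.048, 1.771, -0.409]
wrist_force: [0.4, -1.4, -2.9]
width: 0.011
grip_force: 55.0
pred [ 0.5649951  -0.09352835  0.21754911] [ 0.45 -1.41 -2.91] [ 0.55  0.06 -0.06] 7.325
top 543 [ 0.5559 -0.0908  0.2152] [-0.07 -0.46] 0.0006 to mouth u,v: 0.0021 -0.0009 bar z 0.29019121584681634
scene 646 [ 0.5524 -0.0907  0.2237] [ 2.66 -1.43] 0.0018 to mouth u,v: 0.0055 -0.0005 bar z 0.2987206786422496
up in tool [-0.468  0.108 -0.877] u [-0.001  0.992  0.123] v [ 0.884  0.058 -0.465]
```

```bash
python3 -m creep '[{"travel":[0.15,-0.05,0.3],"delta_rot":[0,0,0]},{"travel":[0.4,0,0.8],"delta_rot":[0,0,0]},{"travel":[0.7,0,1.35],"delta_rot":[0,0,0]},{"travel":[1.0,-0.05,1.9],"delta_rot":[0,0,0]},{"travel":[1.2,-0.1,2.3],"delta_rot":[0,0,0]},{"travel":[1.31,-0.1,2.48],"delta_rot":[0,0,0]},{"travel":[1.31,-0.1,2.48],"delta_rot":[0,0,0]}]'; python3 look.py 6
```

```text
clock: 8.3
tool_pos: [0.5601, 0.0281, 0.3958]
eef_rot: [2.048, 1.771, -0.409]
wrist_force: [-0.0, 0.5, -2.3]
width: 0.0109
grip_force: 55.0
pred [ 0.56720603 -0.09396012  0.18937601] [-0.01  0.5  -2.32] [ 0.48  0.08 -0.02] 8.3
top 510 [ 0.5581 -0.0913  0.187 ] [-0.31 -0.74] 0.0007 to mouth u,v: -0.0002 -0.0008 bar z 0.2620314393799899
scene 568 [ 0.5588 -0.0947  0.1876] [-0.11 -0.27] 0.0009 to mouth u,v: -0.0014 0.0024 bar z 0.2625757016315599
up in tool [-0.468  0.108 -0.877] u [-0.001  0.992  0.123] v [ 0.884  0.058 -0.465]
```

```bash
python3 -m creep '[{"travel":[0.14,-0.03,0.26],"delta_rot":[0,0,0]},{"travel":[0.28,-0.06,0.53],"delta_rot":[0,0,0]},{"travel":[0.42,-0.1,0.79],"delta_rot":[0,0,0]},{"travel":[0.56,-0.13,1.05],"delta_rot":[0,0,0]},{"travel":[0.56,-0.13,1.05],"delta_rot":[0,0,0]}]'; python3 -m creep '[{"travel":[0.14,-0.03,0.26],"delta_rot":[0,0,0]},{"travel":[0.28,-0.06,0.53],"delta_rot":[0,0,0]},{"travel":[0.42,-0.1,0.79],"delta_rot":[0,0,0]},{"travel":[0.42,-0.1,0.79],"delta_rot":[0,0,0]}]'; python3 look.py 7
```

```text
clock: 9.02
tool_pos: [0.5602, 0.028, 0.3841]
eef_rot: [2.048, 1.77, -0.409]
wrist_force: [-0.1, 0.1, -0.7]
width: 0.0105
grip_force: 55.0
clock: 9.52
tool_pos: [0.5599, 0.0281, 0.3749]
eef_rot: [2.048, 1.771, -0.409]
wrist_force: [-1.0, -0.8, 3.1]
width: 0.0106
grip_force: 55.0
pred [ 0.56690984 -0.0939598   0.16842122] [-1.02 -0.84  3.13] [-0.12  0.15 -0.07] 9.525
top 516 [ 0.557  -0.0938  0.168 ] [-0.2  -0.75] 0.0008 to mouth u,v: 0.0005 0.0018 bar z 0.2429950053876761
scene 496 [ 0.5532 -0.0981  0.1757] [-2.95 -2.07] 0.0017 to mouth u,v: 0.0035 0.0067 bar z 0.250683652214516
up in tool [-0.468  0.108 -0.877] u [-0.001  0.992  0.122] v [ 0.883  0.058 -0.465]
```

```bash
python3 -m creep '[{"travel":[0.14,-0.03,0.26],"delta_rot":[0,0,0]},{"travel":[0.28,-0.06,0.53],"delta_rot":[0,0,0]},{"travel":[0.28,-0.06,0.53],"delta_rot":[0,0,0]}]'; python3 -m creep '[{"travel":[0.14,-0.03,0.26],"delta_rot":[0,0,0]},{"travel":[0.28,-0.06,0.53],"delta_rot":[0,0,0]},{"travel":[0.28,-0.06,0.53],"delta_rot":[0,0,0]}]'; python3 look.py 8
```

```text
clock: 10.0
tool_pos: [0.5599, 0.0281, 0.3685]
eef_rot: [2.049, 1.771, -0.41]
wrist_force: [-1.8, 1.2, 3.6]
width: 0.0107
grip_force: 55.0
clock: 10.38
tool_pos: [0.5598, 0.0281, 0.3623]
eef_rot: [2.049, 1.771, -0.411]
wrist_force: [-3.9, 0.9, 3.2]
width: 0.0108
grip_force: 55.0
pred [ 0.56638979 -0.09392783  0.15580404] [-3.87  0.87  3.16] [-0.03  0.57 -0.4 ] 10.375
top 483 [ 0.5559 -0.0938  0.1558] [-0.78 -0.62] 0.0008 to mouth u,v: 0.0015 0.002 bar z 0.23084136717562376
scene 495 [ 0.5568 -0.097   0.1561] [-1.15 -0.23] 0.0009 to mouth u,v: 0.0001 0.005 bar z 0.23108110180005842
up in tool [-0.468  0.106 -0.877] u [-0.001  0.993  0.121] v [ 0.884  0.057 -0.465]
```

```bash
python3 -m creep '[{"travel":[0.1,-0.02,0.18],"delta_rot":[0,0,0]},{"travel":[0.19,-0.04,0.35],"delta_rot":[0,0,0]},{"travel":[0.19,-0.04,0.35],"delta_rot":[0,0,0]}]'; python3 -m creep '[{"travel":[0.1,-0.02,0.18],"delta_rot":[0,0,0]},{"travel":[0.19,-0.04,0.35],"delta_rot":[0,0,0]},{"travel":[0.19,-0.04,0.35],"delta_rot":[0,0,0]}]'; python3 look.py 9
```

```text
clock: 10.85
tool_pos: [0.5592, 0.0283, 0.3572]
eef_rot: [2.051, 1.773, -0.413]
wrist_force: [-5.6, 1.4, -0.9]
width: 0.0107
grip_force: 55.1
clock: 11.22
tool_pos: [0.5606, 0.0281, 0.3541]
eef_rot: [2.048, 1.772, -0.408]
wrist_force: [0.9, 0.7, -2.7]
width: 0.0106
grip_force: 55.0
pred [ 0.56774206 -0.09377694  0.14759818] [ 0.95  0.66 -2.67] [ 0.55  0.08 -0.03] 11.225
top 406 [ 0.5585 -0.0911  0.1454] [-0.66 -1.03] 0.0008 to mouth u,v: -0.0005 -0.0011 bar z 0.22036567168712706
scene 499 [ 0.5589 -0.0942  0.1459] [-0.37 -0.42] 0.0008 to mouth u,v: -0.0015 0.0019 bar z 0.22088917258533775
up in tool [-0.468  0.108 -0.877] u [-0.001  0.992  0.123] v [ 0.884  0.059 -0.464]
```

Lateral and vertical forces have dropped out: the bar has slipped past the gate. Next I'll settle it onto the seat.

```bash
python3 -m creep '[{"travel":[0.1,0.12,0.2],"delta_rot":[0,0,0]},{"travel":[0.19,0.24,0.39],"delta_rot":[0,0,0]},{"travel":[0.28,0.34,0.58],"delta_rot":[0,0,0]},{"travel":[0.28,0.34,0.58],"delta_rot":[0,0,0]}]'; python3 -m creep '[{"travel":[0.05,-0.01,0.09],"delta_rot":[0,0,0]},{"travel":[0.09,-0.02,0.18],"delta_rot":[0,0,0]},{"travel":[0.09,-0.02,0.18],"delta_rot":[0,0,0]}]'; python3 look.py 10
```

```text
clock: 11.82
tool_pos: [0.5643, 0.0273, 0.3486]
eef_rot: [2.048, 1.771, -0.409]
wrist_force: [-0.8, -0.7, -2.9]
width: 0.0108
grip_force: 55.0
clock: 12.2
tool_pos: [0.5642, 0.0273, 0.3468]
eef_rot: [2.048, 1.771, -0.409]
wrist_force: [1.7, -0.3, -3.2]
width: 0.0108
grip_force: 55.0
pred [ 0.57131914 -0.09475766  0.14031697] [ 1.68 -0.29 -3.22] [ 0.49  0.05 -0.03] 12.2
top 404 [ 0.5618 -0.0918  0.1379] [-0.46 -0.96] 0.0008 to mouth u,v: -0.0039 -0.001 bar z 0.21291909995904956
scene 469 [ 0.5589 -0.0899  0.1461] [ 2.65 -2.7 ] 0.0014 to mouth u,v: -0.0007 -0.0023 bar z 0.22109662931484708
up in tool [-0.468  0.108 -0.877] u [-0.001  0.992  0.123] v [ 0.884  0.058 -0.465]
```

```bash
for i in 1 2 3; do python3 -m creep '[{"travel":[0.05,-0.01,0.09],"delta_rot":[0,0,0]},{"travel":[0.05,-0.01,0.09],"delta_rot":[0,0,0]},{"travel":[0.05,-0.01,0.09],"delta_rot":[0,0,0]}]' | grep -E "clock|pos|wrist"; done
```

```text
clock: 12.68
tool_pos: [0.5643, 0.0273, 0.3459]
wrist_force: [0.1, -0.1, -2.7]
clock: 13.05
tool_pos: [0.5644, 0.0272, 0.345]
wrist_force: [-0.9, -1.0, -0.7]
clock: 13.42
tool_pos: [0.5644, 0.0271, 0.3442]
wrist_force: [0.0, -1.4, 3.8]
```

Resting with about 6 N on the seat. I'll hold it there.

```bash
python3 -m creep '[{"travel":[-0.02,0.005,-0.04],"delta_rot":[0,0,0]},{"travel":[-0.02,0.005,-0.04],"delta_rot":[0,0,0]},{"travel":[-0.02,0.005,-0.04],"delta_rot":[0,0,0]},{"travel":[-0.02,0.005,-0.04],"delta_rot":[0,0,0]},{"travel":[-0.02,0.005,-0.04],"delta_rot":[0,0,0]},{"travel":[-0.02,0.005,-0.04],"delta_rot":[0,0,0]},{"travel":[-0.02,0.005,-0.04],"delta_rot":[0,0,0]}]'; python3 look.py 11;python3 -c "
import cv2
a=cv2.imread('pics/top11.png')[170:260,340:430];b=cv2.imread('pics/scene11.png')[130:220,290:380]
cv2.imwrite('pics/c11.png',cv2.resize(cv2.hconcat([a,b]),(800,400),interpolation=2))"
```

```text
clock: 14.3
tool_pos: [0.5643, 0.0273, 0.3442]
eef_rot: [2.048, 1.771, -0.409]
wrist_force: [0.0, -2.7, 4.1]
width: 0.0108
grip_force: 55.0
pred [ 0.57143303 -0.09483684  0.13779624] [ 0.02 -2.66  4.11] [-0.52  0.04 -0.02] 14.3
top 409 [ 0.5618 -0.0943  0.1371] [-0.43 -0.98] 0.0008 to mouth u,v: -0.0043 0.0015 bar z 0.21206421606906012
scene 467 [ 0.5624 -0.0972  0.1375] [-0.47 -0.3 ] 0.0008 to mouth u,v: -0.0054 0.0042 bar z 0.21248464689553515
up in tool [-0.468  0.108 -0.877] u [-0.001  0.992  0.123] v [ 0.883  0.058 -0.465]
```

View pics/c11.png

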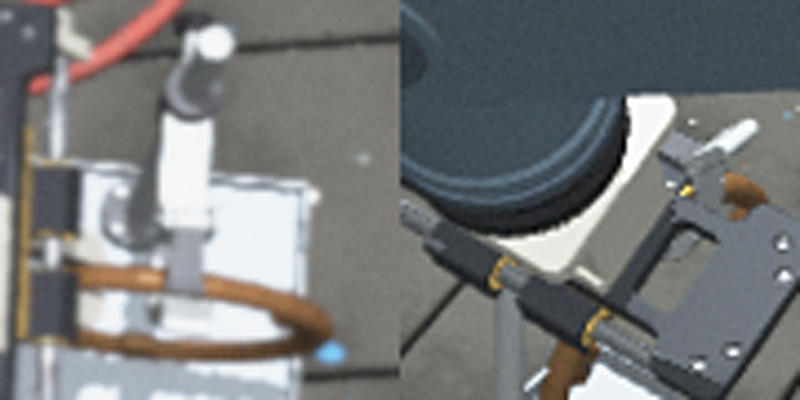

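The left half shows the grey gate strip lying shut across the top of the bar at (185,260). Now the tug.

```bash
python3 -m creep '[{"travel":[-0.1,0.02,-0.18],"delta_rot":[0,0,0]},{"travel":[-0.3,0.07,-0.56],"delta_rot":[0,0,0]},{"travel":[-0.55,0.13,-1.03],"delta_rot":[0,0,0]},{"travel":[-0.8,0.18,-1.5],"delta_rot":[0,0,0]},{"travel":[-1.03,0.24,-1.93],"delta_rot":[0,0,0]},{"travel":[-1.12,0.26,-2.1],"delta_rot":[0,0,0]},{"travel":[-1.12,0.26,-2.1],"delta_rot":[0,0,0]}]'| grep -E "clock|pos|wrist"; for i in 1 2; do python3 -m creep '[{"travel":[-0.07,0.015,-0.13],"delta_rot":[0,0,0]},{"travel":[-0.07,0.015,-0.13],"delta_rot":[0,0,0]},{"travel":[-0.07,0.015,-0.13],"delta_rot":[0,0,0]}]' | grep -E "clock|pos|wrist"; done
```

```text
clock: 15.28
tool_pos: [0.5643, 0.0274, 0.3683]
wrist_force: [-0.5, 0.1, -2.2]
clock: 15.65
tool_pos: [0.5643, 0.0273, 0.3695]
wrist_force: [1.0, 0.1, -3.2]
clock: 16.02
tool_pos: [0.5643, 0.0273, 0.3711]
wrist_force: [-0.2, 0.2, -3.6]
```

```bash
for i in 1 2 3; do o=$(python3 -m creep '[{"travel":[-0.05,0.01,-0.09],"delta_rot":[0,0,0]},{"travel":[-0.05,0.01,-0.09],"delta_rot":[0,0,0]},{"travel":[-0.05,0.01,-0.09],"delta_rot":[0,0,0]}]' | grep -E "clock|pos|wrist"); echo "$o"; done
```

```text
clock: 16.4
tool_pos: [0.5643, 0.0273, 0.3722]
wrist_force: [-0.0, 0.0, -2.6]
clock: 16.77
tool_pos: [0.5643, 0.0273, 0.3732]
wrist_force: [1.0, -0.5, -2.8]
clock: 17.15
tool_pos: [0.5642, 0.0274, 0.374]
wrist_force: [-0.0, 1.3, -4.6]
```

```bash
python3 -m creep '[{"travel":[-0.03,0.006,-0.05],"delta_rot":[0,0,0]},{"travel":[-0.03,0.006,-0.05],"delta_rot":[0,0,0]},{"travel":[-0.03,0.006,-0.05],"delta_rot":[0,0,0]},{"travel":[-0.03,0.006,-0.05],"delta_rot":[0,0,0]}]' | grep -E "clock|pos|wrist"
```

```text
clock: 17.65
tool_pos: [0.5642, 0.0274, 0.3746]
wrist_force: [-0.1, 2.1, -5.7]
```

```bash
python3 -m creep '[{"travel":[-0.025,0.005,-0.04],"delta_rot":[0,0,0]},{"travel":[-0.025,0.005,-0.04],"delta_rot":[0,0,0]},{"travel":[-0.025,0.005,-0.04],"delta_rot":[0,0,0]},{"travel":[-0.025,0.005,-0.04],"delta_rot":[0,0,0]},{"travel":[-0.025,0.005,-0.04],"delta_rot":[0,0,0]},{"travel":[-0.025,0.005,-0.04],"delta_rot":[0,0,0]}]' | grep -E "clock|pos|wrist"
```

```text
clock: 18.4
tool_pos: [0.5642, 0.0273, 0.3752]
wrist_force: [0.7, 4.1, -7.6]
```

```bash
python3 -m creep '[{"travel":[0.1,-0.02,0.18],"delta_rot":[0,0,0]},{"travel":[0.35,-0.08,0.65],"delta_rot":[0,0,0]},{"travel":[0.6,-0.14,1.12],"delta_rot":[0,0,0]},{"travel":[0.85,-0.2,1.6],"delta_rot":[0,0,0]},{"travel":[1.1,-0.26,2.05],"delta_rot":[0,0,0]},{"travel":[1.25,-0.29,2.35],"delta_rot":[0,0,0]},{"travel":[1.34,-0.31,2.5],"delta_rot":[0,0,0]},{"travel":[1.34,-0.31,2.5],"delta_rot":[0,0,0]}]' | grep -E "clock|pos|wrist"; python3 -m creep '[{"travel":[0.03,-0.01,0.06],"delta_rot":[0,0,0]},{"travel":[0.03,-0.01,0.06],"delta_rot":[0,0,0]},{"travel":[0.03,-0.01,0.06],"delta_rot":[0,0,0]}]' | grep -E "clock|pos|wrist"; python3 look.py 12
```

```text
clock: 19.4
tool_pos: [0.5643, 0.0273, 0.3467]
wrist_force: [-0.5, 0.9, -2.3]
clock: 19.77
tool_pos: [0.5643, 0.0273, 0.3462]
wrist_force: [0.5, -1.0, -2.4]
pred [ 0.57146599 -0.09480593  0.13975612] [ 0.51 -1.03 -2.42] [0.49 0.02 0.03] 19.775
top 396 [ 0.5601 -0.0929  0.1485] [-4.98 -0.97] 0.0012 to mouth u,v: -0.0024 0.0004 bar z 0.22348361683793266
scene 474 [ 0.5628 -0.0953  0.1381] [-0.15 -0.03] 0.0009 to mouth u,v: -0.0055 0.0023 bar z 0.21310996361313062
up in tool [-0.468  0.109 -0.877] u [-0.     0.992  0.123] v [ 0.884  0.058 -0.465]
```

```bash
python3 -m creep '[{"travel":[0.06,-0.01,0.11],"delta_rot":[0,0,0]},{"travel":[0.06,-0.01,0.11],"delta_rot":[0,0,0]},{"travel":[0.06,-0.01,0.11],"delta_rot":[0,0,0]}]' | grep -E "clock|pos|wrist"; python3 -m creep '[{"travel":[0,0,0],"delta_rot":[0,0,0]},{"travel":[0,0,0],"delta_rot":[0,0,0]},{"travel":[0,0,0],"delta_rot":[0,0,0]},{"travel":[0,0,0],"delta_rot":[0,0,0]},{"travel":[0,0,0],"delta_rot":[0,0,0]},{"travel":[0,0,0],"delta_rot":[0,0,0]}]' -0.1 | grep -E "clock|pos|wrist|width|grip"; python3 look.py 13; python3 -c "
import cv2
a=cv2.imread('pics/top13.png')[150:300,320:470];b=cv2.imread('pics/scene13.png')[130:280,270:420]
cv2.imwrite('pics/c13.png',cv2.resize(cv2.hconcat([a,b]),(800,400),interpolation=2))"
```

```text
clock: 20.25
tool_pos: [0.5643, 0.0272, 0.3451]
wrist_force: [-0.3, -0.6, 0.1]
clock: 21.0
tool_pos: [0.5643, 0.0272, 0.3448]
wrist_force: [0.5, 0.1, 0.1]
width: 0.042
grip_force: 0.0
pred [ 0.57135488 -0.09480496  0.1383356 ] [0.51 0.06 0.06] [ 0.21  0.12 -0.  ] 21.0
top 406 [ 0.5609 -0.0928  0.1479] [-5.7   0.11] 0.0014 to mouth u,v: -0.0032 0.0001 bar z 0.222896856276379
scene 465 [ 0.563  -0.0964  0.1375] [-0.4  -0.18] 0.0008 to mouth u,v: -0.0058 0.0034 bar z 0.21250767172758733
up in tool [-0.468  0.108 -0.877] u [-0.001  0.992  0.123] v [ 0.884  0.058 -0.465]
```

View pics/c13.png

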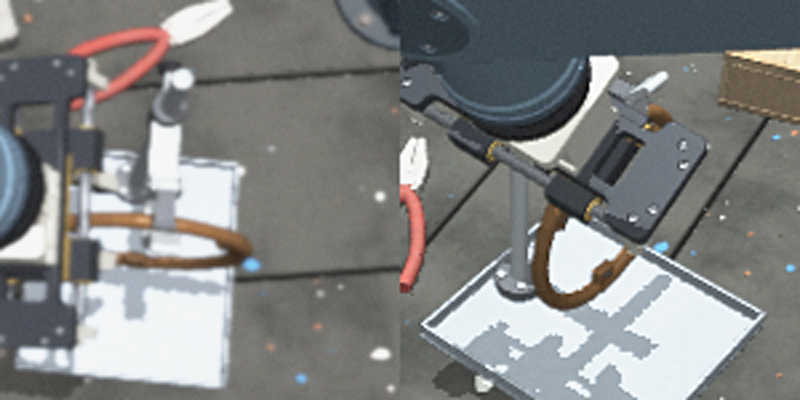

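The rim hangs in the hook with the fingers open around it, and the gate lies over the bar at (165,205). I'll withdraw along the tool axis.

```bash
python3 -m creep '[{"travel":[0,0,-0.8],"delta_rot":[0,0,0]},{"travel":[0,0,-2],"delta_rot":[0,0,0]},{"travel":[0,0,-4],"delta_rot":[0,0,0]},{"travel":[0,0,-7],"delta_rot":[0,0,0]},{"travel":[0,0,-11],"delta_rot":[0,0,0]},{"travel":[4,0,-15],"delta_rot":[0,0,0]},{"travel":[8,0,-18],"delta_rot":[0,0,0]},{"travel":[8,0,-18],"delta_rot":[0,0,0]}]' | grep -E "clock|pos|wrist"; python3 -m creep '[{"travel":[0,0,0],"delta_rot":[0,0,0]},{"travel":[0,0,0],"delta_rot":[0,0,0]},{"travel":[0,0,0],"delta_rot":[0,0,0]},{"travel":[0,0,0],"delta_rot":[0,0,0]},{"travel":[0,0,0],"delta_rot":[0,0,0]},{"travel":[0,0,0],"delta_rot":[0,0,0]},{"travel":[0,0,0],"delta_rot":[0,0,0]},{"travel":[0,0,0],"delta_rot":[0,0,0]}]' >/dev/null
cat > fin.py <<'E'
from rim import *
for n in("top","scene","top","scene"):
    im,d,W=cloud(n);cv2.imwrite(f"pics/{n}14.png",im)
    N,c,t,e,x=rim(W,im,np.array([.562,-.093,.136]));print(n,N,c.round(4),t.round(1),e)
E
python3 fin.py; python3 -c "
import cv2
a=cv2.imread('pics/top14.png')[150:300,320:470];b=cv2.imread('pics/scene14.png')[130:280,270:420]
cv2.imwrite('pics/c14.png',cv2.resize(cv2.hconcat([a,b]),(800,400),interpolation=2))"
```

```text
clock: 22.1
tool_pos: [0.5693, 0.1865, 0.4665]
wrist_force: [-0.3, 0.2, -0.3]
top 530 [ 0.5623 -0.0938  0.1373] [-0.6 -0.9] 0.0007434682666705244
scene 1013 [ 0.5628 -0.0959  0.1365] [-0.7 -0.2] 0.0008773066290952937
top 528 [ 0.5622 -0.0938  0.1371] [-0.5 -0.9] 0.000710237010293303
scene 1010 [ 0.5628 -0.0958  0.1363] [-0.6 -0.3] 0.0007907953225401816
```

View pics/c14.png

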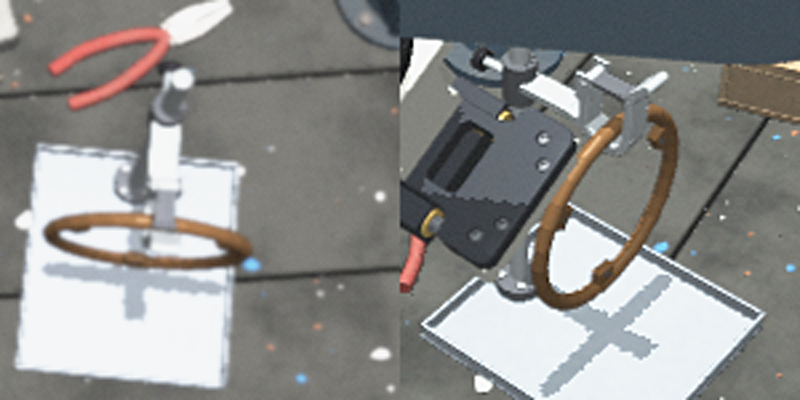

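The rim hangs still in the hook under the shut gate, with its bar at (165,215) in the top view, and the gripper is clear.

```bash
python3 -c "
from bench import env
print(env.job_done())"
```

```text
the job is handed in; nothing more can be done
None
```

The rim hangs still in the hook under the shut gate, tug-tested at about 5 N and released, with the spoked wheel left standing in the rack; the job was handed in with about 23 s on the clock, and no verdict was returned.

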